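# Advance the squat diet pot to the feeder's escapement stop

## Task

On the two-lane pot feeder, push the squat, wide pot off the level ledge and down its own sloped lane until it rests against the steel stop blade at the bottom, then let go of it. Slide it on the lane floor without lifting it out or tipping it, and leave the tall, narrow pot in the other lane where it is.

Things in the scene. Friction and masses are not known exactly. Their poses are not given: they have to be found in the camera images.
- squat_pot: The pot to push: squat white screw-lid pot, a plain cylinder 56 mm across, 40 mm high, about 120 g. Origin at the centre of its underside, z up its axis. It stands on the level ledge at the head of either lane, and does not slide by itself, on ledge or slope. (A like pot on the bench is a spare.)
- tall_pot: The pot to leave alone: tall narrow white screw-lid pot, 40 mm across, 60 mm high, about 100 g, on the ledge of the other lane. Origin at the centre of its underside, z up its axis.
- chute: Fixed two-lane feeder. Origin on the bench, z up, x level and downhill, y across. Lanes 64 mm wide, centred at y = +-42 mm, between black walls 14 mm high (middle 20 mm thick, outer edges at y = +-82). Level ledge, top 95 mm above bench, from x = -220 (open end) to -70 mm; there the floor starts to fall 0.24 rad towards +x, for 250 mm.
- stop (a point): Point on the sloped floor midway between the lanes, level with the uphill faces of the stops, 185 mm down the slope from the ledge's end. x down the slope, y across, z square to the floor. Each lane has a fixed steel blade across it, 28 mm high, 6 mm thick, a solenoid of that height behind. The squat pot touching it has its origin at x = -28 mm.
Not all that is in view belongs to the job. Leave any red look-alike of the squat_pot alone.

How it is judged (in metres and radians):
At the end, for the whole second after the job is handed in: The squat pot stands on the sloped lane floor, square to it within 10 degrees, against the stop blade (gap at most 12 mm), at rest; the tall pot is within 15 mm of where it stood (x of squat_pot in the frame of stop between -0.04 and -0.02 m and z of squat_pot in the frame of stop between -0.006 and 0.006 m and angle between the z axis of squat_pot and the z axis of stop, either way round below 0.17 rad and angle between squat_pot's own z axis and vertical below 0.6 rad and (y of squat_pot in the frame of stop between 0.03 and 0.054 m or y of squat_pot in the frame of stop between -0.054 and -0.03 m) and linear speed of squat_pot below 0.01 m/s and distance of tall_pot from where it was at the start of the episode below 0.015 m); the robot touches nothing.
It fails at once if the squat pot is lifted about 20 mm or more off the lane (z of squat_pot in the frame of stop above 0.02 m or z of squat_pot in the frame of chute above 0.115 m).
It fails at once if the squat pot is tipped over (angle between squat_pot's own z axis and vertical above 0.7 rad).
It fails at once if the tall pot is pushed more than 15 mm (distance of tall_pot from where it was at the start of the episode above 0.015 m).
It also fails if it takes over 38 s, if anything falls off the work surface, if the arm or the gripper's body presses on something with over 40 N, if the wrist force passes 120 N, or if a joint passes its speed limit or range.

## Robot

A 6-joint arm with a two-finger parallel gripper is mounted at the origin on the work surface. World frame = base frame: x ahead of the robot, y to its left, z up, the work surface at z = 0. Lengths are in m, angles in degrees, forces in N, time in s.
With the tool pointing down it reaches from about 0.375 to 0.9 m from the base axis. Payload 3.1 kg.
Tool frame: the origin (TCP) lies on the centre line of the jaws, within the pads' length; the fingertips stand finger_overhang ahead of it and the grasp point (between the pads) lies 5 mm behind it (finger_overhang is the distance from the TCP to the fingertips, in m); z points along the fingers, y is the line along which they close (so a half turn about z gives the same grasp; the last joint's range is limited). The gripper opens to 87 mm and grips with 3 to 60 N. Pads are 19 mm wide; open, the fingers measure 117 mm over their backs; the gripper's body (75 mm by 190 mm) begins 51 mm behind the grasp point.
Start: joints at [-84.712, 30.224, 82.088, -0, 67.689, -10.227], TCP at [0.167, -0.602, 0.209] pointing down, gripper open.
Joint ranges: [-176.69, 176.69], [-43.24, 126.21], [12.49, 139.97], [-82, 262], [0, 151.66], [-163.58, 163.58]. Speed limits (degrees/s): [159.86, 159.86, 180, 180, 180, 180].

## Interface

Orientations are given as a 3x3 rotation matrix whose columns are the frame's x, y, z axes.
In Python, from rig import read_state, capture, calibration, hand_in, finger_overhang gives the robot as it stands.
- The arm moves only by the tool send_rows, never from a script. Its argument "plan" is a list of rows, each a list of 5 numbers: the closure in counts, from 0 (fully open) to 255 (shut), then the shift along the tool's x, y, z in m, then the turn about the tool's z in rad. A call has 1 to 20 rows; each row shifts and turns the commanded pose from where the row before left it, along the tool's axes as they then stand; what a row does not reach is not made up. A row lasts 1/12 s, in which the tool goes at most 41.7 mm and 7.16 degrees, less where a joint would pass 70% of its speed; a pose out of reach is approached as far as the arm can. A call is refused whole if a number of a shift passes 0.0417 or a number of a turn 0.125, either way. A call with a gripper value outside its range is refused whole. The fingers move at their own pace and stop on an object; the grip force is fixed at half the most. Time passes only in rows, so rows that do not move let the fingers close. It gives the time, the measured TCP pose, the force, the opening and the grip force at its end, in the units of the state.
- read_state(): the state, without advancing time (a new reading comes with each control period).
- capture(name): name is "side" or "top" or "wrist"; returns (picture, depth): 420x560x3 uint8, blue, green, red; 420x560 float32, m along the optical axis (not along the pixel's ray), 0 where there is no reading.
- calibration(name): a dict with "fx", "fy", "cx", "cy" (pixels), "dist_coeffs" ([k1, k2, p1, p2, k3] as OpenCV has them; the pictures are not rectified), "xyz" and "rotation" of the camera in the world. Camera axes: x right, y down, z forward; pixel columns grow to the right and rows downward; lengths in m; the calibration is good to about 2 mm. A picture is of the moment at which its call begins: read the wrist's pose just before it. calibration takes no time and is no camera call; for the wrist camera it gives the pose at the moment of the call.
- hand_in(): hands the job in; it is judged then, once.
The state is a dict: "time_s": time; "joint_positions": joint angles; "qvel": joint speeds; "tau": joint torques, N m; "position": TCP position; "tcp_rot": TCP orientation; "force": force on the tool from outside, world axes, zero at the start; "moment": the same for the moment, N m; "opening": opening from 0.0 (shut) to 1.0 (fully open); "grasp_force": force on a finger pad.
Only numpy, scipy, OpenCV 4.12 (cv2) and the standard library are available. Lean on these libraries where they do the work, as an engineer would, in place of code of your own. Each camera call takes 0.05 s, during which the arm holds its last target. There are 200 camera calls.

## Working session

There is one attempt and no reset: what is moved stays moved. The work goes in short steps, Python scripts to look and compute and a tool call to move; the robot and the scene stay as the last step left them, time stands still between calls to the robot, and variables do not carry over. Pictures are saved under pics/ and viewed, at most 10 in all, crops included, and the job is handed in when it is done.

Besides the shell and the picture viewer there is one more tool, called after "Call:" as name(argument=value, ...), one argument or row to a line, values as JSON. send_rows: Moves the arm, as the interface text tells. Its arguments: {"type":"object","properties":{"plan":{"type":"array","items":{"type":"array","items":{"type":"number"}}}},"required":["plan"]}

```bash
mkdir -p pics; ls
python3 - <<'E'
from rig import *
import cv2,numpy as np
for n in("top","side"):
    p,d=capture(n);cv2.imwrite(f"pics/{n}0.png",p);np.save(f"pics/{n}0.npy",d);c=calibration(n);print(n,c)
print(finger_overhang if not callable(finger_overhang) else finger_overhang());s=read_state();print(s["position"],s["tcp_rot"],s["time_s"])
E
```

```text
pics
top {'fx': 385.7017659987133, 'fy': 385.7017659987133, 'cx': 280.0353105394891, 'cy': 214.03409544483515, 'dist_coeffs': array([-0.09285797,  0.        ,  0.        ,  0.        ,  0.        ]), 'xyz': array([ 0.46753229, -0.07655872,  0.72121253]), 'rotation': array([[-4.51244028e-02, -9.71022773e-01,  2.34688226e-01],
       [-9.98981206e-01,  4.37246921e-02, -1.11669796e-02],
       [ 5.81721024e-04, -2.34953031e-01, -9.72006551e-01]])}
side {'fx': 531.893104284884, 'fy': 531.893104284884, 'cx': 267.6922487343972, 'cy': 200.18903470896277, 'dist_coeffs': array([0.00705102, 0.        , 0.        , 0.        , 0.        ]), 'xyz': array([ 0.49758927, -0.72058413,  0.74576289]), 'rotation': array([[ 0.98116225, -0.14301752,  0.12987155],
       [-0.19316595, -0.71673299,  0.67006025],
       [-0.00274713, -0.68252459, -0.73085747]])}
0.014
[ 0.16714626 -0.60153692  0.20815254] [[ 9.63555714e-01  2.67507664e-01 -1.87699297e-04]
 [ 2.67507515e-01 -9.63553815e-01  1.94308810e-03]
 [ 3.38932584e-04 -1.92248462e-03 -9.99998095e-01]] 0.1
```

View pics/top0.png

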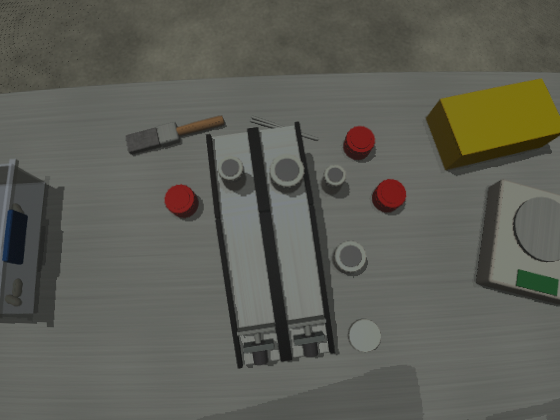

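View pics/side0.png

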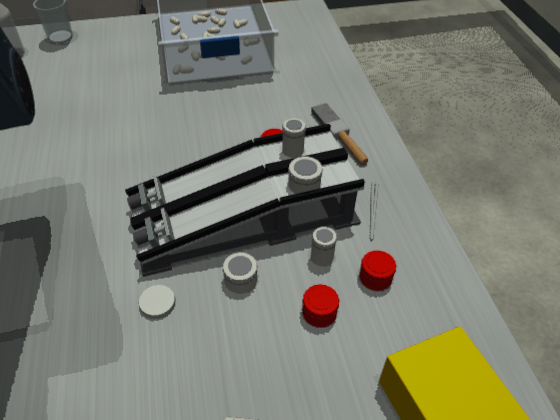

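Top view: the chute head is at the top (far from the robot), with the squat pot at about (287,172) in the right (−y) lane and the tall pot at (231,170) in the left lane. The side view agrees. I'll enlarge the top view to get the corners.

Run:
```python
import cv2
p=cv2.imread("pics/top0.png")
a=cv2.resize(p[112:202,195:335],None,fx=5,fy=5,interpolation=cv2.INTER_CUBIC)
b=cv2.resize(p[312:372,225:345],None,fx=6,fy=6,interpolation=cv2.INTER_CUBIC)
cv2.imwrite("pics/a.png",cv2.convertScaleAbs(a,alpha=1.4));cv2.imwrite("pics/b.png",cv2.convertScaleAbs(b,alpha=1.6))
```

```text
(no output)
```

View pics/a.png

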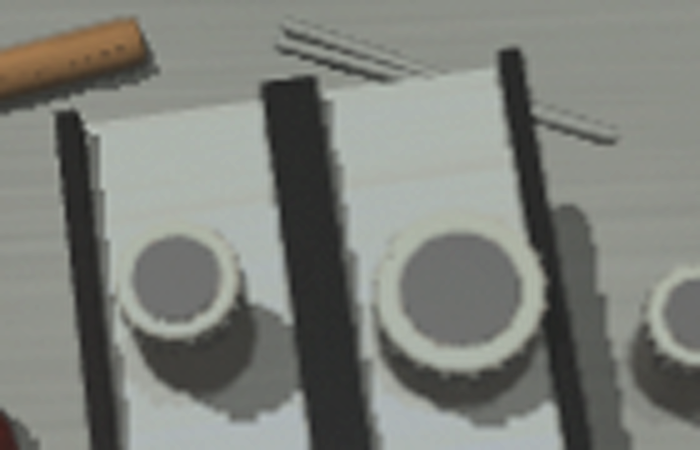

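View pics/b.png

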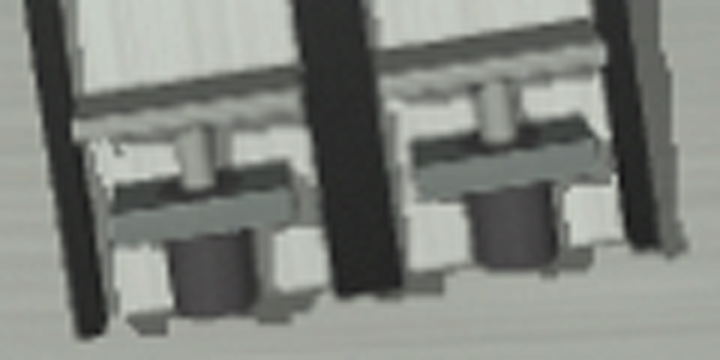

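```bash
cat > h.py <<'E'
import cv2,numpy as np
from rig import *
def ray(c,uv,z):
    K=np.array([[c["fx"],0,c["cx"]],[0,c["fy"],c["cy"]],[0,0,1.]])
    n=cv2.undistortPoints(np.array([[uv]],float),K,c["dist_coeffs"])[0,0]
    r=c["rotation"]@np.array([n[0],n[1],1]);return c["xyz"]+r*(z-c["xyz"][2])/r[2]
E
python3 - <<'E'
from h import *
c=calibration("top")
I=[((206.4,134.6),.109,(-.22,-.082)),((299.2,122),.109,(-.22,.082)),((238.3,368.2),.0492,(.176,-.082)),((334.5,353.3),.0492,(.176,.082))]
W=np.array([ray(c,u,z)[:2] for u,z,_ in I]);M=np.array([m for *_,m in I])
A=M-M.mean(0);B=W-W.mean(0)
U,S,V=np.linalg.svd(A.T@B);R=(U@np.diag([1,np.linalg.det(U@V)])@V).T;t=W.mean(0)-R@M.mean(0)
print(W,"\nR",R,np.degrees(np.arctan2(R[1,0],R[0,0])),"t",t,"res",(M@R.T+t-W)*1e3)
for n,u,z in(("squat",(287,170.6),.135),("tall",(230.8,168),.155)):
    w=ray(c,u,z)[:2];print(n,w,R.T@(w-t))
d=np.load("pics/top0.npy");print("depth",d[170,287],d[168,231])
xs=-.07+.185*np.cos(.24);print("stop",R@[xs,.042]+t,R@[xs,-.042]+t,xs)
s=read_state();T=s["tcp_rot"];print("chute x in tool",T.T@np.r_[R[:,0],0])
E
```

```text
[[ 0.76247341  0.03741917]
 [ 0.77874278 -0.12441677]
 [ 0.36998506 -0.00321872]
 [ 0.38654986 -0.16438503]] 
R [[-0.99478098  0.10203331]
 [-0.10203331 -0.99478098]] -174.14373036553246 t [ 0.55255259 -0.06589507] res [[ 0.56427381  0.70512609]
 [ 1.02836326 -0.60300869]
 [-0.88065457  0.93782623]
 [-0.71198251 -1.03994362]]
squat [ 0.6804104  -0.09773631] [-0.12394164  0.04472082]
tall [ 0.68148444 -0.00968669] [-0.13399408 -0.04275969]
depth 0.6197326 0.5976322
stop [ 0.44771298 -0.11886867] [ 0.43914218 -0.03530707] 0.10969752534762547
chute x in tool [-9.85821578e-01 -1.67796950e-01 -1.15400211e-05]
```

Call:
send_rows(
  plan=[
    [255,0,0,-0.004,-0.117],
    [255,0,0,-0.004,-0.117],
    [255,0,0,-0.004,-0.117],
    [255,0,0,-0.004,-0.117],
    [255,0,0,-0.004,-0.117],
    [255,0,0,-0.004,-0.117],
    [255,0,0,-0.004,-0.117],
    [255,0,0,-0.004,-0.117],
    [255,0,0,-0.004,-0.117],
    [255,0,0,-0.004,-0.117],
    [255,0,0,-0.004,-0.117],
    [255,0,0,-0.004,-0.117],
    [255,0,0,0,0],
  ],
)

```text
time_s: 1.18
position: [0.1672, -0.6024, 0.2574]
tcp_rot: [[-0.106, 0.994, 0.0], [0.994, 0.106, -0.001], [-0.001, -0.0, -1.0]]
force: [-1.2, 0.2, 0.3]
opening: 0.096
grasp_force: 0.0
```

```bash
cat >> h.py <<'E'
R=np.array([[-.99478,.10203],[-.10203,-.99478]]);t=np.array([.55255,-.0659])
def rep():
    s=read_state();T=np.array(s["tcp_rot"]);p=np.array(s["position"])
    print("t",s["time_s"],"p",p,"chute xy",R.T@(p[:2]-t),"tip z",p[2]-.014,"F",s["force"],"open",s["opening"],"j",np.round(s["joint_positions"]))
    return T,p
def go(cx,cy,tipz):
    T,p=rep();g=np.r_[R@[cx,cy]+t,tipz+.014];print("tool shift",T.T@(g-p),"cx in tool",T.T@np.r_[R[:,0],0])
E
python3 -c "
from h import *
go(-.180,.043,.24)"
```

```text
t 1.1833 p [ 0.16720465 -0.60236307  0.25740412] chute xy [0.43806918 0.49434595] tip z 0.243404120588135 F [-1.16861244  0.18639853  0.26523158] open 0.09575077909983665 j [-85.  27.  79.  -0.  74. -91.]
tool shift [0.44902269 0.61976159 0.00308487] cx in tool [ 3.75816628e-03 -9.99991621e-01  6.08534214e-05]
```

Call:
send_rows(
  plan=[
    [255,0.0225,0.031,0,0],
    [255,0.0225,0.031,0,0],
    [255,0.0225,0.031,0,0],
    [255,0.0225,0.031,0,0],
    [255,0.0225,0.031,0,0],
    [255,0.0225,0.031,0,0],
    [255,0.0225,0.031,0,0],
    [255,0.0225,0.031,0,0],
    [255,0.0225,0.031,0,0],
    [255,0.0225,0.031,0,0],
    [255,0.0225,0.031,0,0],
    [255,0.0225,0.031,0,0],
    [255,0.0225,0.031,0,0],
    [255,0.0225,0.031,0,0],
    [255,0.0225,0.031,0,0],
    [255,0.0225,0.031,0,0],
    [255,0.0225,0.031,0,0],
    [255,0.0225,0.031,0,0],
    [255,0.0225,0.031,0,0],
    [255,0.0225,0.031,0,0],
  ],
)

```text
time_s: 2.85
position: [0.7379, -0.0886, 0.2562]
tcp_rot: [[-0.101, 0.995, -0.001], [0.995, 0.101, 0.0], [0.0, -0.001, -1.0]]
force: [1.3, -0.8, 0.2]
opening: 0.006
grasp_force: 0.0
```

```bash
python3 -c "
from h import *
go(-.183,.043,.105)
p,d=capture('side');cv2.imwrite('pics/s1.png',cv2.resize(p[60:300,100:420],None,fx=2,fy=2))"
```

```text
t 2.85 p [ 0.73791945 -0.08858645  0.25616949] chute xy [-0.18208712  0.04148127] tip z 0.24216948776528985 F [ 1.28511689 -0.77051029  0.20923424] open 0.006482419710182654 j [-15.  38.  59.  -0.  83. -21.]
tool shift [-0.00157798  0.00110235  0.13716742] cx in tool [-0.0014681  -0.99999667  0.00136794]
```

View pics/s1.png

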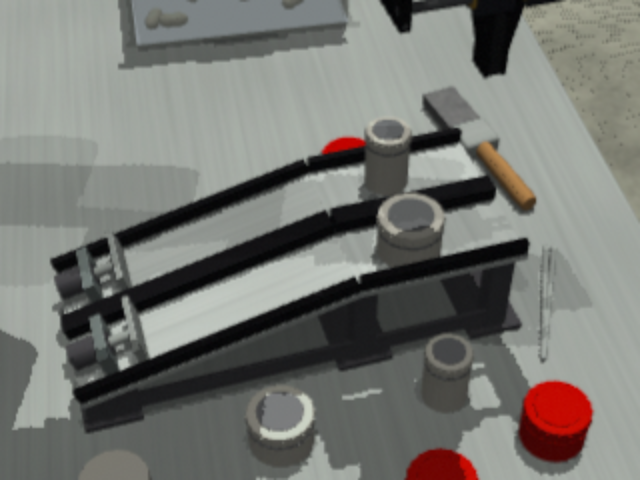

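Finger tip is seen at crop (490,70), above the ledge uphill of the squat pot (410,220). Next I descend.

Call:
send_rows(
  plan=[
    [255,0,0,0.02,0],
    [255,0,0,0.02,0],
    [255,0,0,0.02,0],
    [255,0,0,0.02,0],
    [255,0,0,0.02,0],
    [255,0,0.001,0.013,0],
    [255,0,0,0.012,0],
    [255,0,0,0.012,0],
    [255,0,0,0,0],
    [255,0,0,0,0],
  ],
)

```text
time_s: 3.73
position: [0.7379, -0.0902, 0.1195]
tcp_rot: [[-0.103, 0.995, -0.001], [0.995, 0.103, 0.0], [0.0, -0.001, -1.0]]
force: [0.5, 0.2, -0.9]
opening: 0.006
grasp_force: 0.0
```

```bash
python3 -c "
from h import *
go(-.09,.042,.105)
p,d=capture('side');cv2.imwrite('pics/s2.png',cv2.resize(p[60:300,100:420],None,fx=2,fy=2))"
```

```text
t 3.7333 p [ 0.73793042 -0.09015794  0.11952873] chute xy [-0.1819377   0.04304568] tip z 0.10552873393701745 F [ 0.53511199  0.2145213  -0.88347961] open 0.005846628525989912 j [-16.  45.  67.   0.  68. -21.]
tool shift [ 0.00116249 -0.09193614  0.00061203] cx in tool [ 1.27145742e-03 -9.99997470e-01  9.01896313e-04]
```

View pics/s2.png

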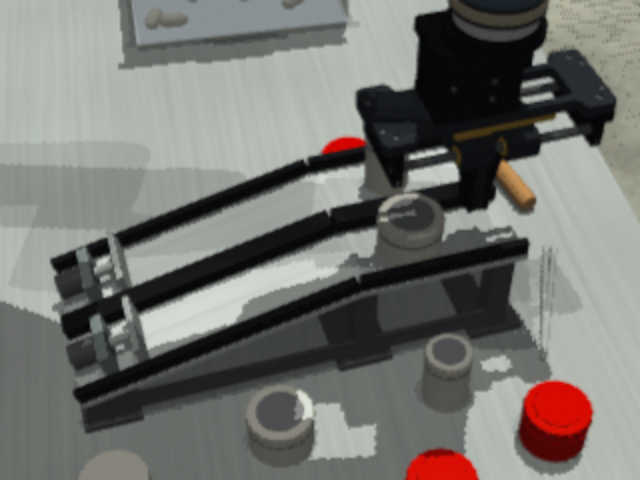

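Finger (crop 475,190) is behind the squat pot (410,225). The gripper body clears both pots. Pushing along the ledge.

Call:
send_rows(
  plan=[
    [255,0,-0.004,0,0],
    [255,0,-0.004,0,0],
    [255,0,-0.004,0,0],
    [255,0,-0.004,0,0],
    [255,0,-0.004,0,0],
    [255,0,-0.004,0,0],
    [255,0,-0.004,0,0],
    [255,0,-0.004,0,0],
    [255,0,-0.004,0,0],
    [255,0,-0.004,0,0],
    [255,0,-0.004,0,0],
    [255,0,-0.004,0,0],
    [255,0,-0.004,0,0],
    [255,0,-0.004,0,0],
    [255,0,-0.004,0,0],
    [255,0,-0.004,0,0],
    [255,0,-0.004,0,0],
    [255,0,-0.004,0,0],
    [255,0,-0.004,0,0],
    [255,0,-0.004,0,0],
  ],
)

```text
time_s: 5.45
position: [0.6612, -0.0989, 0.122]
tcp_rot: [[-0.103, 0.995, 0.007], [0.995, 0.103, -0.001], [-0.002, 0.007, -1.0]]
force: [5.8, 0.9, 9.1]
opening: 0.004
grasp_force: 4.5
```

Call:
send_rows(
  plan=[
    [255,0,-0.004,0,0],
    [255,0,-0.004,0,0],
    [255,0,-0.004,0,0],
    [255,0,-0.004,0,0],
    [255,0,-0.004,0,0],
    [255,0,-0.004,0,0],
    [255,0,-0.004,0,0],
    [255,0,-0.004,0,0],
    [255,0,-0.004,0,0],
    [255,0,-0.004,0,0],
    [255,0,-0.004,0,0],
    [255,0,-0.004,0,0],
  ],
)

```text
time_s: 6.45
position: [0.6105, -0.1035, 0.1201]
tcp_rot: [[-0.104, 0.995, 0.0], [0.995, 0.104, -0.0], [-0.0, 0.0, -1.0]]
force: [-0.3, -0.2, 0.4]
opening: 0.005
grasp_force: 0.2
```

```bash
python3 -c "
from h import *
go(.043,.042,.080)
p,d=capture('side');cv2.imwrite('pics/s3.png',cv2.resize(p[60:300,100:420],None,fx=2,fy=2))"
```

```text
t 6.45 p [ 0.61050409 -0.10350153  0.12012602] chute xy [-0.05381508  0.0433183 ] tip z 0.10612601634017817 F [-0.27758713 -0.21058059  0.41268408] open 0.004763393462860703 j [-20.  36.  88.   0.  57. -26.]
tool shift [ 0.00149172 -0.09681664  0.02611099] cx in tool [ 1.77362631e-03 -9.99997100e-01 -1.54346974e-04]
```

View pics/s3.png

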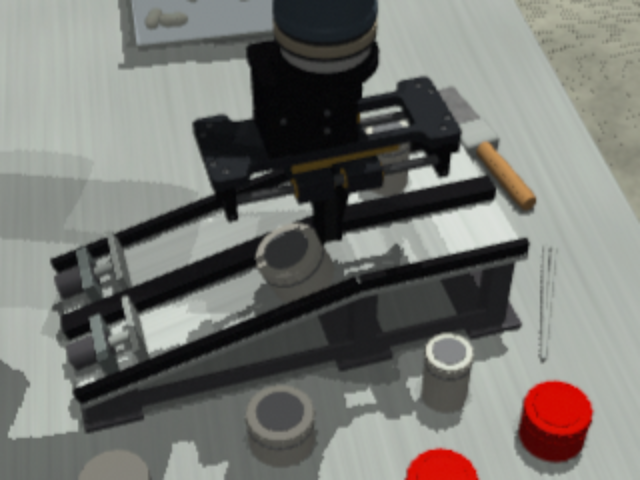

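Pot is on the slope (crop 288,255), tilted with it. The force went to 10 N briefly at the edge and is now about zero. Continuing down the slope with the fall of the floor.

Call:
send_rows(
  plan=[
    [255,0,-0.003,0.001,0],
    [255,0,-0.003,0.001,0],
    [255,0,-0.003,0.001,0],
    [255,0,-0.003,0.001,0],
    [255,0,-0.003,0.001,0],
    [255,0,-0.003,0.001,0],
    [255,0,-0.003,0.001,0],
    [255,0,-0.003,0.001,0],
    [255,0,-0.003,0.001,0],
    [255,0,-0.003,0.001,0],
    [255,0,-0.003,0.001,0],
    [255,0,-0.003,0.001,0],
  ],
)

```text
time_s: 7.5
position: [0.5797, -0.1081, 0.111]
tcp_rot: [[-0.103, 0.995, 0.012], [0.995, 0.103, -0.002], [-0.004, 0.011, -1.0]]
force: [5.9, 2.3, 12.8]
opening: 0.007
grasp_force: 6.2
```

Call:
send_rows(
  plan=[
    [255,0,-0.003,0.0007,0],
    [255,0,-0.003,0.0007,0],
    [255,0,-0.003,0.0007,0],
    [255,0,-0.003,0.0007,0],
    [255,0,-0.003,0.0007,0],
    [255,0,-0.003,0.0007,0],
    [255,0,-0.003,0.0007,0],
    [255,0,-0.003,0.0007,0],
    [255,0,-0.003,0.0007,0],
    [255,0,-0.003,0.0007,0],
  ],
)

```text
time_s: 8.33
position: [0.5493, -0.1113, 0.1036]
tcp_rot: [[-0.103, 0.995, 0.01], [0.995, 0.103, -0.003], [-0.004, 0.01, -1.0]]
force: [4.9, 1.5, 10.5]
opening: 0.009
grasp_force: 5.1
```

```bash
python3 -c "
from h import *
go(.043,.042,.080)
p,d=capture('side');cv2.imwrite('pics/s4.png',cv2.resize(p[60:300,100:420],None,fx=2,fy=2))"
```

```text
t 8.3333 p [ 0.54931002 -0.11127336  0.10355392] chute xy [0.00785251 0.04480594] tip z 0.08955392079877832 F [ 4.92433549  1.51984181 10.48945688] open 0.00898570459578831 j [-23.  33.  97.   0.  49. -29.]
tool shift [ 0.00287495 -0.03523555  0.00920234] cx in tool [ 9.92607970e-04 -9.99951098e-01 -9.70489106e-03]
```

View pics/s4.png

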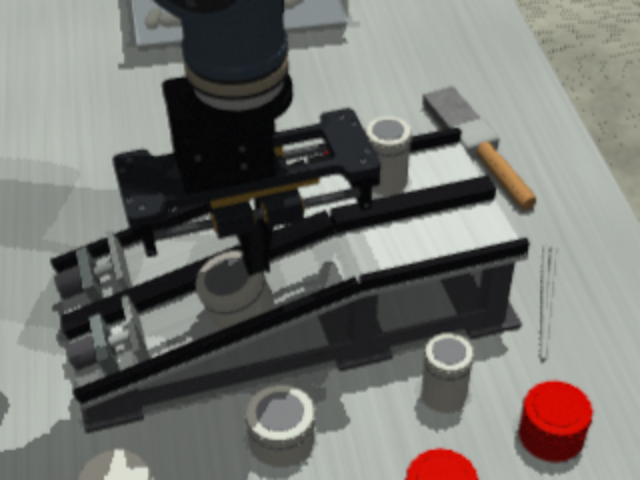

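Pot is at crop (230,282), partway down the slope, and the tall pot is unmoved at (388,155). There's a 10 N upward force on the tool, so I'll back off a little to find where it comes from.

Call:
send_rows(
  plan=[
    [255,0,0.003,-0.0007,0],
    [255,0,0.003,-0.0007,0],
    [255,0,0.003,-0.0007,0],
    [255,0,0.003,-0.0007,0],
    [255,0,0,0,0],
  ],
)

```text
time_s: 8.8
position: [0.5574, -0.1096, 0.1046]
tcp_rot: [[-0.104, 0.995, 0.001], [0.995, 0.104, -0.001], [-0.001, 0.0, -1.0]]
force: [-1.4, -1.7, 7.0]
opening: 0.005
grasp_force: 3.5
```

Run:
```python
from h import *
go(.043,.042,.080)
p,d=capture('side');c=calibration('side')
cv2.imwrite('pics/s5.png',cv2.resize(p[140:240,140:270],None,fx=6,fy=6,interpolation=cv2.INTER_CUBIC))
# 3D points in stop frame around the pot
K=np.array([[c["fx"],0,c["cx"]],[0,c["fy"],c["cy"]],[0,0,1.]])
v,u=np.mgrid[140:240,140:270];uv=np.c_[u.ravel(),v.ravel()].astype(float)
n=cv2.undistortPoints(uv[:,None],K,c["dist_coeffs"])[:,0];z=d[140:240,140:270].ravel()
P=(np.c_[n,np.ones(len(n))]*z[:,None])@c["rotation"].T+c["xyz"]
q=(P[:,:2]-t)@R;x=q[:,0]+.07;h=P[:,2]-.095;ca,sa=np.cos(.24),np.sin(.24)
s=ca*x-sa*h-.185;N=sa*x+ca*h
m=(abs(q[:,1]-.042)<.03)&(z>0)&(s<0)&(s>-.17)
for a in np.arange(-.16,0,.01):
    k=m&(s>=a)&(s<a+.01);print(round(a,3),k.sum(),np.round(np.percentile(N[k],[5,50,95])*1e3) if k.sum() else '')
k=m&(N>.025)&(N<.055)&(p[140:240,140:270].reshape(-1,3).mean(1)>60)
A=np.c_[s[k],q[k,1],np.ones(k.sum())];print("top pts",k.sum(),"s",np.percentile(s[k],[1,99]))
```

```text
t 8.8 p [ 0.55735171 -0.109608    0.10458045] chute xy [-0.00031711  0.04396977] tip z 0.09058044688494059 F [-1.44883257 -1.74174943  7.02457025] open 0.005190899743251973 j [-22.  34.  96.  -0.  50. -28.]
tool shift [ 0.00208542 -0.04331664  0.01055998] cx in tool [ 2.35867740e-03 -9.99995817e-01 -4.14747148e-04]
-0.16 327 [-86.  -0. 156.]
-0.15 398 [-87.   1. 160.]
-0.14 461 [-87.  61. 162.]
-0.13 479 [-85.  56. 165.]
-0.12 465 [-83.  43. 175.]
-0.11 412 [-80.  43. 176.]
-0.1 365 [-78.  46. 162.]
-0.09 393 [-75.  48. 165.]
-0.08 389 [-73.  49. 167.]
-0.07 297 [-70. 166. 170.]
-0.06 223 [-67.  -0. 171.]
-0.05 147 [-63.  -1.   1.]
-0.04 127 [-3. -1.  2.]
-0.03 133 [-2. -1.  2.]
-0.02 130 [-3. -1.  1.]
-0.01 230 [-3.  1. 25.]
top pts 449 s [-0.12602762 -0.0003563 ]
```

View pics/s5.png

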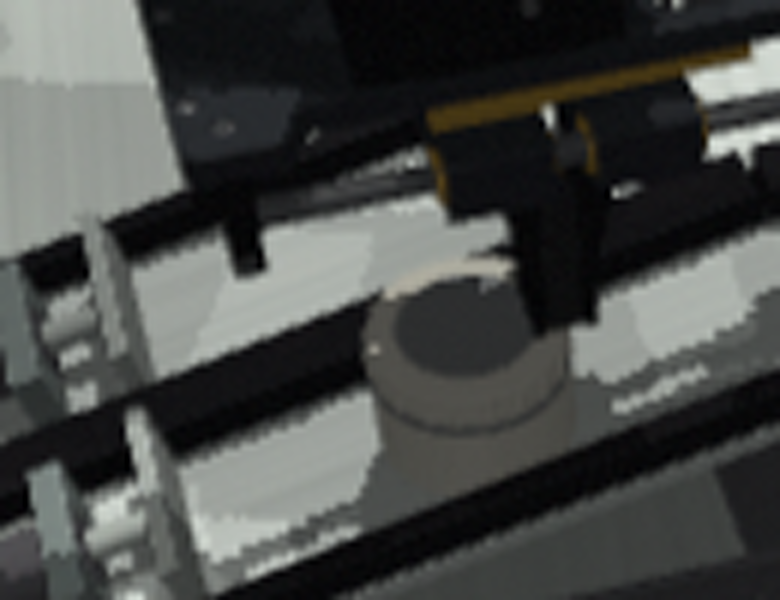

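Run:
```python
from h import *
c=calibration('side');K=np.array([[c["fx"],0,c["cx"]],[0,c["fy"],c["cy"]],[0,0,1.]])
s=read_state();T=np.array(s["tcp_rot"]);p0=np.array(s["position"])
for o in([0,0,.014],[0,.01,.014],[0,-.01,.014],[0,0,-.03]):
    w=p0+T@o;print(o,cv2.projectPoints((c["rotation"].T@(w-c["xyz"])).reshape(1,1,3),np.zeros(3),np.zeros(3),K,c["dist_coeffs"])[0].ravel())
p,d=capture('side')
def pt(u,v):
    n=cv2.undistortPoints(np.array([[[u,v]]],float),K,c["dist_coeffs"])[0,0];P=c["rotation"]@(np.r_[n,1]*d[v,u])+c["xyz"]
    q=R.T@(P[:2]-t);x=q[0]+.07;h=P[2]-.095;return np.round(np.r_[q,P[2],np.cos(.24)*x-np.sin(.24)*h-.185,np.sin(.24)*x+np.cos(.24)*h]*1e3)
for n,u,v in(("finger",233,180),("finger",233,190),("finger",237,190),("fingL",228,190),("lid",215,192),("lid",210,198),("lid",222,200),("lid",218,188),("rimR",234,198),("side",220,215),("sideR",232,210),("wall",200,189),("rimtop",215,185)):print(n,p[v,u],pt(u,v))
```

```text
[0, 0, 0.014] [233.34565791 200.67377332]
[0, 0.01, 0.014] [239.08244151 199.3867738 ]
[0, -0.01, 0.014] [227.58314679 201.96653206]
[0, 0, -0.03] [231.98369411 182.17908698]
finger [15 14 13] [   0.   54.  149. -130.   69.]
finger [13 14 13] [   1.   55.  127. -123.   48.]
finger [8 6 5] [  -5.   57.  128. -129.   47.]
fingL [7 6 6] [  10.   57.  132. -116.   55.]
lid [46 45 44] [ 29.  39. 115. -94.  43.]
lid [46 46 45] [ 39.  50. 115. -84.  46.]
lid [46 46 45] [  22.   62.  118. -101.   44.]
lid [46 46 44] [  22.   33.  117. -101.   43.]
rimR [67 71 72] [   1.   57.  111. -120.   32.]
side [75 79 81] [ 30.  74.  96. -88.  25.]
sideR [68 73 73] [   8.   67.   95. -109.   18.]
wall [134 138 133] [ 45. -22.  68. -66.   1.]
rimtop [147 157 158] [ 25.  23. 115. -98.  42.]
```

Run:
```python
from h import *
c=calibration('side');K=np.array([[c["fx"],0,c["cx"]],[0,c["fy"],c["cy"]],[0,0,1.]])
p,d=capture('side')
def pt(u,v):
    n=cv2.undistortPoints(np.array([[[u,v]]],float),K,c["dist_coeffs"])[0,0];P=c["rotation"]@(np.r_[n,1]*d[v,u])+c["xyz"]
    q=R.T@(P[:2]-t);return np.round(np.r_[q,P[2]]*1e3).astype(int)
for u in(230,236,238):
  for v in range(184,210,2):print(u,v,p[v,u].mean().round(),pt(u,v))
print(read_state()["opening"],read_state()["force"])
```

```text
230 184 12.0 [  5  54 142]
230 186 12.0 [  6  56 139]
230 188 9.0 [  6  56 135]
230 190 9.0 [  7  57 131]
230 192 6.0 [  7  56 125]
230 194 5.0 [  7  56 121]
230 196 54.0 [  7  56 116]
230 198 78.0 [  8  60 116]
230 200 78.0 [ 10  65 117]
230 202 75.0 [ 10  68 115]
230 204 76.0 [ 11  68 111]
230 206 66.0 [ 11  69 107]
230 208 62.0 [ 12  71 104]
236 184 8.0 [ -4  57 142]
236 186 9.0 [ -3  57 138]
236 188 10.0 [ -4  55 130]
236 190 11.0 [ -3  55 127]
236 192 12.0 [ -3  56 123]
236 194 109.0 [ -3  57 119]
236 196 157.0 [-10  23  78]
236 198 152.0 [-8 28 78]
236 200 152.0 [-7 33 78]
236 202 131.0 [-6 39 80]
236 204 75.0 [-5 42 79]
236 206 75.0 [-4 46 78]
236 208 74.0 [-2 52 80]
238 184 8.0 [ -7  57 141]
238 186 7.0 [ -7  57 136]
238 188 6.0 [ -6  58 133]
238 190 9.0 [ -7  56 126]
238 192 7.0 [ -6  57 123]
238 194 98.0 [ -6  56 117]
238 196 157.0 [-12  26  80]
238 198 156.0 [-11  31  81]
238 200 156.0 [-10  37  82]
238 202 90.0 [-9 38 79]
238 204 75.0 [-7 45 81]
238 206 75.0 [-7 47 78]
238 208 76.0 [-6 51 78]
-9.101715775140464e-05 [-0.47051104 -1.28692471  6.73577248]
```

The fingertips when closed are really about 13 mm *above* the TCP (z≈0.118), not below, so the finger rode up onto the lid rim. I'll lift, back off uphill and check the hand's true geometry.

Call:
send_rows(
  plan=[
    [255,0,0,-0.01,0],
    [255,0,0.002,-0.012,0],
    [255,0,0.01,-0.012,0],
    [255,0,0.012,0,0],
    [255,0,0.012,0,0],
    [255,0,0,0,0],
    [255,0,0,0,0],
  ],
)

```text
time_s: 9.53
position: [0.5922, -0.105, 0.1375]
tcp_rot: [[-0.104, 0.995, -0.002], [0.995, 0.104, 0.0], [0.001, -0.002, -1.0]]
force: [-0.5, -0.9, -1.0]
opening: 0.002
grasp_force: 0.0
```

Run:
```python
from h import *
go(-.04,.044,.105)
c=calibration('side');K=np.array([[c["fx"],0,c["cx"]],[0,c["fy"],c["cy"]],[0,0,1.]])
p,d=capture('side');cv2.imwrite('pics/s6.png',cv2.resize(p[90:240,130:330],None,fx=4,fy=4,interpolation=cv2.INTER_CUBIC))
v,u=np.mgrid[60:260,100:350];uv=np.c_[u.ravel(),v.ravel()].astype(float)
n=cv2.undistortPoints(uv[:,None],K,c["dist_coeffs"])[:,0];z=d[60:260,100:350].ravel();g=p[60:260,100:350].reshape(-1,3).mean(1)
P=(np.c_[n,np.ones(len(n))]*z[:,None])@c["rotation"].T+c["xyz"];q=(P[:,:2]-t)@R;x,y,h=q[:,0],q[:,1],P[:,2]
T=np.array(read_state()["position"]);fx=(R.T@(T[:2]-t))[0];print("TCP",T[2])
# hand silhouette: lowest z of points above z=.125 per cx bin
for a in np.arange(-.11,.12,.01):
    k=(z>0)&(y>.0)&(y<.095)&(x-fx>=a)&(x-fx<a+.01)&(h>.125)&(g<40)
    print(round(a,2),k.sum(),np.round((np.percentile(h[k],[1,5])-T[2])*1e3) if k.sum()>5 else '')
x0=x+.07;hh=h-.095;s=np.cos(.24)*x0-np.sin(.24)*hh-.185;N=np.sin(.24)*x0+np.cos(.24)*hh
k=(z>0)&(N>.035)&(N<.05)&(abs(y-.044)<.035)&(s>-.17)&(s<-.03)&(h<.13)
A=np.c_[s[k],y[k],np.ones(k.sum())];f=np.linalg.lstsq(A,N[k],rcond=None)[0]
print("lid",k.sum(),np.percentile(s[k],[1,50,99]),np.percentile(y[k],[1,50,99]),"plane",f,np.median(N[k]))
```

```text
t 9.5333 p [ 0.59220162 -0.10495122  0.13752218] chute xy [-0.03546024  0.04289303] tip z 0.12352217670159112 F [-0.4895814  -0.92839943 -0.98627854] open 0.001876445956633849 j [-21.  33.  89.  -0.  57. -27.]
tool shift [-0.00113014  0.00456656  0.01851416] cx in tool [ 0.00244539 -0.99999441  0.00160091]
TCP 0.13733306656772792
-0.11 0 
-0.1 25 [106. 107.]
-0.09 113 [86. 89.]
-0.08 144 [87. 88.]
-0.07 154 [96. 98.]
-0.06 82 [96. 97.]
-0.05 96 [96. 97.]
-0.04 179 [92. 99.]
-0.03 284 [91. 93.]
-0.02 418 [54. 92.]
-0.01 700 [16. 27.]
-0.0 668 [15. 23.]
0.01 620 [42. 89.]
0.02 599 [91. 98.]
0.03 640 [93. 99.]
0.04 511 [ 97. 119.]
0.05 357 [ 97. 119.]
0.06 195 [95. 98.]
0.07 223 [90. 99.]
0.08 280 [85. 89.]
0.09 101 [111. 114.]
0.1 0 
0.11 0 
lid 700 [-0.11138909 -0.08474488 -0.05856737] [0.02084567 0.0493502  0.07378475] plane [-0.00037192 -0.01738599  0.04007373] 0.03929424863287289
```

Pot stands flat on the slope (lid centre s≈−0.085). The real fingertip is at TCP+0.014, with the body 71 mm above it. Lowering behind the pot to the corrected height.

Call:
send_rows(
  plan=[
    [255,0,0,0.012,0],
    [255,0,0,0.012,0],
    [255,0,0,0.01,0],
    [255,0,0,0.008,0],
    [255,0,0,0.006,0],
    [255,0,0,0.004,0],
    [255,0,0,0.002,0],
    [255,0,0,0,0],
  ],
)

```text
time_s: 10.25
position: [0.5927, -0.1053, 0.0835]
tcp_rot: [[-0.104, 0.995, -0.001], [0.995, 0.104, 0.0], [0.0, -0.001, -1.0]]
force: [0.0, 0.8, 0.0]
opening: 0.004
grasp_force: 0.0
```

Call:
send_rows(
  plan=[
    [255,0,-0.003,0.0007,0],
    [255,0,-0.003,0.0007,0],
    [255,0,-0.003,0.0007,0],
    [255,0,-0.003,0.0007,0],
    [255,0,-0.003,0.0007,0],
    [255,0,-0.003,0.0007,0],
    [255,0,-0.003,0.0007,0],
    [255,0,-0.003,0.0007,0],
    [255,0,-0.003,0.0007,0],
    [255,0,-0.003,0.0007,0],
    [255,0,-0.003,0.0007,0],
    [255,0,-0.003,0.0007,0],
    [255,0,-0.003,0.0007,0],
    [255,0,-0.003,0.0007,0],
    [255,0,-0.003,0.0007,0],
    [255,0,-0.003,0.0007,0],
  ],
)

```text
time_s: 11.58
position: [0.5449, -0.1103, 0.0726]
tcp_rot: [[-0.104, 0.995, 0.0], [0.995, 0.104, 0.0], [0.0, 0.0, -1.0]]
force: [0.3, -0.5, 0.1]
opening: 0.007
grasp_force: 0.1
```

```bash
cat > lid.py <<'E'
from h import *
rep()
c=calibration('side');K=np.array([[c["fx"],0,c["cx"]],[0,c["fy"],c["cy"]],[0,0,1.]])
p,d=capture('side')
v,u=np.mgrid[60:260,100:350];uv=np.c_[u.ravel(),v.ravel()].astype(float)
n=cv2.undistortPoints(uv[:,None],K,c["dist_coeffs"])[:,0];z=d[60:260,100:350].ravel();g=p[60:260,100:350].reshape(-1,3).mean(1)
P=(np.c_[n,np.ones(len(n))]*z[:,None])@c["rotation"].T+c["xyz"];q=(P[:,:2]-t)@R;x,y,h=q[:,0],q[:,1],P[:,2]
x0=x+.07;hh=h-.095;s=np.cos(.24)*x0-np.sin(.24)*hh-.185;N=np.sin(.24)*x0+np.cos(.24)*hh
k=(z>0)&(N>.034)&(N<.05)&(abs(y-.044)<.035)&(s>-.17)&(s<.02)&(g>25)
A=np.c_[s[k],y[k],np.ones(k.sum())];f=np.linalg.lstsq(A,N[k],rcond=None)[0]
print("lid",k.sum(),np.percentile(s[k],[1,50,99]),np.percentile(y[k],[1,50,99]),"plane",f,np.median(N[k]))
k=(z>0)&(N>.020)&(N<.032)&(abs(y-.042)<.028)&(s>-.02)&(s<.04);print("blade s",np.percentile(s[k],[2,10,50]) if k.sum() else 0,k.sum())
E
python3 lid.py
```

```text
t 11.5833 p [ 0.54490445 -0.11033269  0.07255695] chute xy [0.01213911 0.04342068] tip z 0.058556949134040165 F [ 0.25329296 -0.49932683  0.09827458] open 0.006887502175102604 j [-23.  36.  99.   0.  45. -29.]
lid 718 [-0.09273932 -0.06558167 -0.03909672] [0.02156294 0.05080467 0.07445745] plane [-0.00461486 -0.02729703  0.04023296] 0.03932621799540576
blade s [-5.51559542e-04  8.01256137e-05  2.74283526e-02] 284
```

Call:
send_rows(
  plan=[
    [255,0,-0.003,0.0007,0],
    [255,0,-0.003,0.0007,0],
    [255,0,-0.003,0.0007,0],
    [255,0,-0.003,0.0007,0],
    [255,0,-0.003,0.0007,0],
    [255,0,-0.003,0.0007,0],
    [255,0,-0.003,0.0007,0],
    [255,0,-0.003,0.0007,0],
    [255,0,-0.003,0.0007,0],
    [255,0,-0.003,0.0007,0],
    [255,0,-0.002,0.0005,0],
    [255,0,-0.002,0.0005,0],
    [255,0,0,0,0],
  ],
)

```text
time_s: 12.72
position: [0.5108, -0.1138, 0.0645]
tcp_rot: [[-0.104, 0.995, -0.001], [0.995, 0.104, 0.0], [0.0, -0.001, -1.0]]
force: [-1.0, 0.2, 0.1]
opening: 0.009
grasp_force: 0.0
```

```bash
python3 lid.py
```

```text
t 12.7167 p [ 0.51077098 -0.11376329  0.06453572] chute xy [0.04644443 0.04335073] tip z 0.050535715306712206 F [-0.97934476  0.163086    0.07961106] open 0.008752240471163518 j [-25.  35. 104.  -0.  41. -31.]
lid 708 [-0.05737473 -0.02986879 -0.00365898] [0.02173638 0.0509971  0.07447711] plane [-0.00175492 -0.02944584  0.04066684] 0.03943048271950668
blade s [-0.01298088 -0.00056811  0.02702624] 303
```

Call:
send_rows(
  plan=[
    [255,0,-0.001,0.0002,0],
    [255,0,-0.001,0.0002,0],
    [255,0,0,0,0],
    [255,0,0,0,0],
  ],
)

```text
time_s: 13.1
position: [0.5094, -0.114, 0.0643]
tcp_rot: [[-0.104, 0.995, -0.0], [0.995, 0.104, -0.0], [-0.0, -0.0, -1.0]]
force: [-0.3, -0.6, 0.1]
opening: 0.01
grasp_force: 0.0
```

Call:
send_rows(
  plan=[
    [255,0,0.003,-0.0015,0],
    [255,0,0.005,-0.002,0],
    [255,0,0.006,-0.003,0],
    [255,0,0.006,-0.01,0],
    [255,0,0,-0.02,0],
    [255,0,0,-0.025,0],
    [255,0,0,-0.03,0],
    [255,0,0,-0.03,0],
    [255,0,0,-0.03,0],
    [255,0,0,-0.02,0],
    [255,0,0,0,0],
    [255,0,0,0,0],
  ],
)

```text
time_s: 14.1
position: [0.5305, -0.1122, 0.2374]
tcp_rot: [[-0.104, 0.995, 0.004], [0.995, 0.104, -0.002], [-0.002, 0.004, -1.0]]
force: [0.2, 1.1, -0.2]
opening: 0.005
grasp_force: 0.0
```

```bash
python3 lid.py
python3 - <<'E'
from h import *
c=calibration('side');K=np.array([[c["fx"],0,c["cx"]],[0,c["fy"],c["cy"]],[0,0,1.]])
p,d=capture('side');a=np.load('pics/side0.npy');p0=cv2.imread('pics/side0.png')
r=np.s_[115:155,280:306];print("tall depth change",np.median(abs(d[r]-a[r])),"colour diff",np.median(cv2.absdiff(p[r],p0[r])))
E
```

```text
t 14.1 p [ 0.53048418 -0.11215331  0.23744123] chute xy [0.02666987 0.04376049] tip z 0.22344122981411696 F [ 0.19923457  1.05972848 -0.20097358] open 0.004539375726252753 j [-24.  22.  92.   0.  66. -30.]
lid 721 [-0.05519211 -0.02890031 -0.00229329] [0.02096552 0.05032644 0.07444945] plane [ 0.00271489 -0.02269814  0.04042115] 0.03935405264999363
blade s [-0.01028333 -0.00035889  0.02763174] 287
tall depth change 0.0016543269 colour diff 11.0
```

```bash
python3 -c "
from rig import *
print(hand_in())"
```

```text
the job is handed in; nothing more can be done
None
```

I pushed the squat pot down its lane to rest flat against the stop blade (measured gap about 1 mm), backed the gripper clear, saw no sign in the side camera that the tall pot had moved, and handed the job in at about 14 s; no verdict came back.

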